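# Sort the cabinet fittings from the parts carousel

## Task

Turn the parts carousel by its post until the compartment with the three mixed fittings is squarely at the white pointer, with the fittings still standing in it, and leave it there. Then sort those three and the stray knob on the bench: both wooden knobs into the plywood tray, the steel bench dog into the dark wooden tray and the levelling foot into the round dish, each set down upright flat on the floor of its tray, beside the sample that is already there.

Things in the scene. Friction and masses are not known exactly. Their poses are not given: they have to be found in the camera images.
- knob_a_mid (a point): Wooden knob on the carousel: drawer knob of turned brown wood, mushroom-shaped, 38 mm tall, upright; round head 35 mm across, widest 24 to 30 mm above its underside; foot 26 mm across. Point on its axis half-way up (19 mm), z up. About 30 g. Starts in the loaded compartment.
- knob_b_mid (a point): Stray wooden knob: drawer knob of turned brown wood, mushroom-shaped, 38 mm tall, upright; round head 35 mm across, widest 24 to 30 mm above its underside; foot 26 mm across. Point on its axis half-way up (19 mm), z up. About 30 g. Starts alone on the bench top, in one of four areas beside the carousel; the trays have the other three.
- dog_mid (a point): Bench dog: plain bright steel round post, 25 mm across, 50 mm tall, with two dark grooves, upright in the loaded compartment of the carousel. Point on its axis half-way up (25 mm above its underside), z up. About 150 g.
- foot_mid (a point): Levelling foot: black rubber disc 40 mm across, 12 mm thick, with a thin upright steel stud 12 mm across (20 mm collar up to 16 mm height), 55 mm tall in all, standing on its disc in the loaded compartment of the carousel. Point on the stud's axis half-way up (27.5 mm above the underside), z up. Take it by the stud. About 60 g.
- knob_tray: Tray for knobs, fixed: pale plywood, 120 mm along its x by 170 mm along its y, 25 mm high, walls and floor 5 mm. Origin at the centre of its underside, x away from the robot within 0.2 rad. A sample knob is fixed inside at x = +34, y = 0 mm; room for the two knobs at x = -22, y = +35 and -35 mm. The trays and the stray knob swap places from start to start.
- dog_tray: Tray for bench dogs, fixed: dark wood, 130 mm along its x by 100 mm along its y, 30 mm high, walls and floor 6 mm. Origin at the centre of its underside, x away from the robot within 0.2 rad. A sample dog is fixed inside at x = +36, y = 0 mm; the free floor is centred at x = -24, y = 0 mm.
- foot_dish: Dish for levelling feet, fixed: round aluminium, 150 mm across the rim, 136 mm at the bottom, 18 mm high, floor 4 mm. Origin at the centre of its underside, x away from the robot within 0.2 rad. A sample foot is fixed inside at x = +36, y = 0 mm; the free floor is centred at x = -28, y = 0 mm.
- carousel_base: Carousel base, fixed. Origin on the turning axis at bench height; its -x side, with a white pointer, is the front (towards the robot within 0.25 rad). Grey turntable 300 mm across: floor 20, rim 36, dividers 37, hub 60 mm above the bench. Of its three 120-degree compartments one is loaded: three fittings 100 mm from the axis, 65 mm apart, in any order; the others hold small stock.
- carousel_handle (a point): Turntable's handle: upright round black post 16 mm across, 125 mm from the axis, top 95 mm above the bench; point on its axis 74 mm above the bench. It stands opposite the middle of the loaded compartment, which is at the pointer when the post is on the base's +x side (starts 63 to 180 degrees off). Turns either way at 1 N, stays where left; turn it steadily or fittings may shift.
There are look-alikes about, which are no part of the job. What is shaped like the part that bears knob_b_mid but blue or orange is not meant.

How it is judged:
On the way:
1. the loaded compartment has been turned to the pointer with its three fittings still standing in it (y of carousel_handle in the frame of carousel_base between -0.035 and 0.035 m and x of carousel_handle in the frame of carousel_base above 0.1 m and horizontal distance between each of knob_a_mid, dog_mid, foot_mid and carousel_base below 0.15 m and height (world z) of each of knob_a_mid, dog_mid, foot_mid below 0.06 m and angle between each of knob_a_mid, dog_mid, foot_mid's own z axis and vertical below 0.2 rad), for 0.3 s.
At the end, for the whole second after the job is handed in: Both knobs stand in the plywood tray, the dog in the dark wooden tray, the foot in the dish (axis within 60 mm of its centre): upright within 0.2 rad, within 6 mm of standing height on the floor, at rest; handle within 35 mm of the base's x axis on the far side (y of carousel_handle in the frame of carousel_base between -0.035 and 0.035 m and x of carousel_handle in the frame of carousel_base above 0.1 m and x of knob_a_mid in the frame of knob_tray between -0.055 and 0.055 m and y of knob_a_mid in the frame of knob_tray between -0.08 and 0.08 m and z of knob_a_mid in the frame of knob_tray between 0.018 and 0.03 m and angle between each of knob_a_mid, knob_b_mid, dog_mid, foot_mid's own z axis and vertical below 0.2 rad and linear speed of each of knob_a, knob_b, dog, foot below 0.02 m/s and x of knob_b_mid in the frame of knob_tray between -0.055 and 0.055 m and y of knob_b_mid in the frame of knob_tray between -0.08 and 0.08 m and z of knob_b_mid in the frame of knob_tray between 0.018 and 0.03 m and x of dog_mid in the frame of dog_tray between -0.06 and 0.06 m and y of dog_mid in the frame of dog_tray between -0.045 and 0.045 m and z of dog_mid in the frame of dog_tray between 0.025 and 0.037 m and horizontal distance between foot_mid and foot_dish below 0.06 m and z of foot_mid in the frame of foot_dish between 0.0255 and 0.0375 m); the robot touches nothing.
It also fails if it takes over 144 s, if anything falls off the work surface, if the arm or the gripper's body presses on something with over 40 N, if the wrist force passes 120 N, or if a joint passes its speed limit or range.

## Robot

A 6-joint arm with a two-finger parallel gripper is mounted at the origin on the work surface. World frame = base frame: x ahead of the robot, y to its left, z up, the work surface at z = 0. Lengths are in m, angles in rad, forces in N, time in s.
With the tool pointing down it reaches from about 0.35 to 0.975 m from the base axis. Payload 4.9 kg.
Tool frame: the origin (TCP) lies at the very end of the fingers, on their centre line; the grasp point (between the pads) lies 19 mm behind it; z points along the fingers, y is the line along which they close (so a half turn about z gives the same grasp; the last joint's range is limited). The gripper opens to 85 mm and grips with 20 to 120 N. Pads are 22 mm wide; open, the fingers measure 114 mm over their backs; the gripper's body (76 mm by 85 mm) begins 54 mm behind the grasp point. The pads swing forward as they close: fully open they stand 13 mm farther back than shut.
Start: joints at [1.122, 0.053, 1.613, -0, 1.476, -0.119], TCP at [0.202, 0.591, 0.231] pointing down, gripper open.
Joint ranges: [-3.01, 3.01], [-1.01, 2.22], [0.06, 2.58], [-1.02, 4.17], [0.09, 2.62], [-3.14, 3.14]. Speed limits (rad/s): [2.57, 2.57, 3.14, 3.14, 3.14, 3.14].

## Interface

Orientations are given as a rotation vector (axis times angle).
In Python, from station import ctrl, imaging gives the robot as it stands.
- The arm moves only by the tool play_rows, never from a script. Its argument "series" is a list of rows, each a list of 3 entries, a list of its own where there are three numbers: the opening, from 0 (shut) to 1 (fully open), then the shift along the tool's x, y, z each as a share of 0.05 m, from -1 to 1, then the turn, a rotation vector about the tool's x, y, z each as a share of 8 degrees, from -1 to 1. In form: [[grip, [dx, dy, dz], [ax, ay, az]], ...]. A call has 1 to 8 rows; each row shifts and turns the commanded pose from where the row before left it, along the tool's axes as they then stand; what a row does not reach is not made up. A row lasts 1/8 s, in which the tool goes at most 62.5 mm and 10.7 degrees, less where a joint would pass 70% of its speed; a pose out of reach is approached as far as the arm can. A call with a number of a shift or a turn outside -1 to 1 is refused whole. A call with a gripper value outside its range is refused whole. The fingers move at their own pace and stop on an object; "force" is the grip in N (left out, the last holds). Time passes only in rows, so rows that do not move let the fingers close. It gives the time, the measured TCP pose, the force, the opening and the grip force at its end, in the units of the state.
- ctrl.get_obs(): the state, without advancing time (a new reading comes with each control period).
- imaging.get_image(name): name is "scene" or "top" or "wrist"; returns a dict with "color" (400x640x3 uint8, blue, green, red), "fx", "fy", "cx", "cy" (pixels), "extrinsics" (4x4, takes a point from world to camera coordinates); the wrist camera has in their place "hand_eye" (4x4, takes a point from camera to tool coordinates, whose origin is the TCP and whose axes are the flange's). Camera axes: x right, y down, z forward; pixel columns grow to the right and rows downward; lengths in m; the calibration is good to about 2 mm. A picture is of the moment at which its call begins: read the wrist's pose just before it. There is no depth.
- ctrl.finish_job(): hands the job in; it is judged then, once.
The state is a dict: "t": time; "q": joint angles; "dq": joint speeds; "effort": joint torques, N m; "tool_pos": TCP position; "tool_rot": TCP orientation; "contact_force": force on the tool from outside, world axes, zero at the start; "wrist_torque": the same for the moment, N m; "opening": finger opening in m; "grip_force": force on a finger pad.
Only numpy, scipy, OpenCV 4.12 (cv2) and the standard library are available. Lean on these libraries where they do the work, as an engineer would, in place of code of your own. Each camera call takes 0.05 s, during which the arm holds its last target. There are 200 camera calls.

## Working session

There is one attempt and no reset: what is moved stays moved. The work goes in short steps, Python scripts to look and compute and a tool call to move; the robot and the scene stay as the last step left them, time stands still between calls to the robot, and variables do not carry over. Pictures are saved under pics/ and viewed, at most 14 in all, crops included, and the job is handed in when it is done.

Besides the shell and the picture viewer there is one more tool, called by a JSON object that holds its "api" and its "payload", one argument or row to a line. play_rows: Moves the arm, as the interface text tells. Shift numbers are shares of 0.05 m and turn numbers shares of 8 degrees, none past 1 either way. Its arguments: {"type":"object","properties":{"series":{"type":"array"},"force":{"type":"number"}},"required":["series"]}

```bash
mkdir -p pics; ls
cat > h.py <<'E'
import numpy as np, cv2, json
from scipy.spatial.transform import Rotation as R
from station import ctrl, imaging
def shot(name,fn):
    o=ctrl.get_obs(); im=imaging.get_image(name)
    cv2.imwrite('pics/'+fn+'.png',im['color'])
    if 'extrinsics' in im: T=np.linalg.inv(np.array(im['extrinsics']))
    else:
        W=np.eye(4);W[:3,:3]=R.from_rotvec(o['tool_rot']).as_matrix();W[:3,3]=o['tool_pos'];T=W@np.array(im['hand_eye'])
    d=dict(K=[im['fx'],im['fy'],im['cx'],im['cy']],T=T.tolist()); json.dump(d,open('pics/'+fn+'.json','w')); return im['color'],d
def px(fn,u,v,z):
    d=json.load(open('pics/'+fn+'.json'));fx,fy,cx,cy=d['K'];T=np.array(d['T'])
    r=T[:3,:3]@[(u-cx)/fx,(v-cy)/fy,1];c=T[:3,3];return c+r*(z-c[2])/r[2]
def proj(fn,p):
    d=json.load(open('pics/'+fn+'.json'));fx,fy,cx,cy=d['K'];T=np.linalg.inv(np.array(d['T']))
    q=T[:3,:3]@p+T[:3,3];return q[0]/q[2]*fx+cx,q[1]/q[2]*fy+cy
E
python3 - <<'E'
from h import *
a,d=shot('top','top0');print(d);b,e=shot('scene','sc0');print(e)
print(ctrl.get_obs())
E
```

```text
pics
{'K': [389.0024383555181, 389.0024383555181, 318.9395765406765, 198.79060537062162], 'T': [[-0.019927378862447945, -0.9935232631195128, 0.11186789178324606, 0.38597611870011217], [-0.9997236830141397, 0.02119605737250094, 0.010162911615550264, 0.01687752029759889], [-0.012468247363455124, -0.11163446059446534, -0.9936711176317176, 1.0726045892477085], [0.0, 0.0, 0.0, 1.0]]}
{'K': [454.73266665067354, 454.73266665067354, 320.65428152114595, 201.5810643941559], 'T': [[-0.09390932005222906, 0.6853487364066351, -0.7221344397777717, 1.2338062133443197], [0.9955794770497811, 0.06580839628722628, -0.0670131319622331, 0.10594799399158696], [0.001595144072582138, -0.7252353855707341, -0.688499158337507, 0.7743683219949263], [0.0, 0.0, 0.0, 1.0]]}
{'t': 0.1, 'q': array([ 1.12198619e+00,  5.33369403e-02,  1.61417874e+00, -1.34218093e-05,
        1.47600760e+00, -1.18972249e-01]), 'dq': array([-0.00027658, -0.00179912, -0.00412647, -0.00047274,  0.00065707,
        0.00027097]), 'effort': array([-5.85055914e-04, -3.94905639e+01, -3.71361530e+01, -2.08722377e-04,
        3.91929148e-03,  3.05360686e-05]), 'tool_pos': array([0.20216617, 0.59079134, 0.23014421]), 'tool_rot': array([-5.15673848e-01, -3.09844470e+00,  2.91661452e-03]), 'contact_force': array([-0.13929838,  0.51921402, -0.00483014]), 'wrist_torque': array([-0.04179848,  0.0295605 ,  0.0100454 ]), 'grip_force': 0.0, 'opening': 0.0855333611068208}
```

View pics/top0.png

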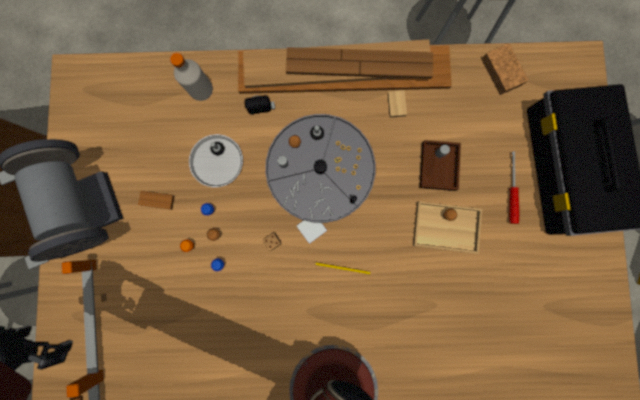

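View pics/sc0.png

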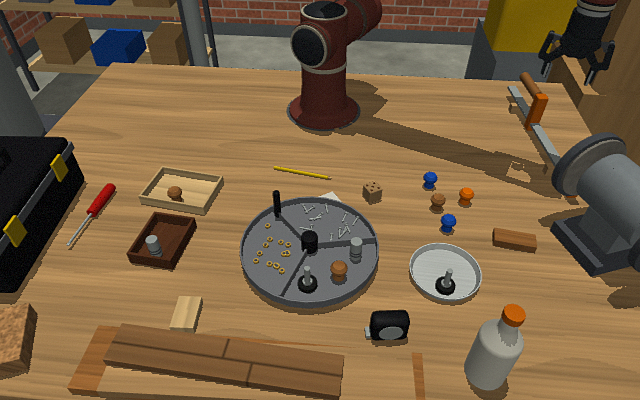

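The top view shows the carousel hub at about (320,167), the post at (353,199), and the loaded compartment at upper left: dog (283,161), knob (295,142), foot (317,132). The dish is at (216,161), the dark tray at (440,165) and the plywood tray at (447,227). Candidates for the stray knob are brown (214,234), blue (207,209), blue (218,265) and orange (187,246). The brown one fits. I'll confirm it in an enlarged crop.

Run:
```python
from h import *
a=cv2.imread('pics/top0.png')
cv2.imwrite('pics/c1.png',cv2.resize(a[105:275,170:386],None,fx=3.5,fy=3.5,interpolation=cv2.INTER_CUBIC))
cv2.imwrite('pics/c2.png',cv2.resize(a[125:265,400:500],None,fx=4,fy=4,interpolation=cv2.INTER_CUBIC))
for n,u,v,z in [('hub',320,167,.06),('post',353,199,.095),('dog',283,161,.07),('knob',295,142,.055),('foot',317,132,.075),('kb',214,234,.035),('dish',216,161,.018),('dishsample',217,147,.059),('dtray',440,165,.03),('dsample',444,150,.056),('ktray',447,227,.025),('ksample',450,214,.043),('white',311,231,0)]:
  print(n,px('top0',u,v,z).round(3))
```

```text
hub [0.584 0.023 0.06 ]
post [ 0.494 -0.059  0.095]
dog [0.601 0.119 0.07 ]
knob [0.655 0.088 0.055]
foot [0.675 0.029 0.075]
kb [0.414 0.309 0.035]
dish [0.616 0.31  0.018]
dishsample [0.645 0.297 0.059]
dtray [ 0.589 -0.303  0.03 ]
dsample [ 0.624 -0.308  0.056]
ktray [ 0.421 -0.314  0.025]
ksample [ 0.454 -0.318  0.043]
white [0.418 0.051 0.   ]
```

View pics/c1.png

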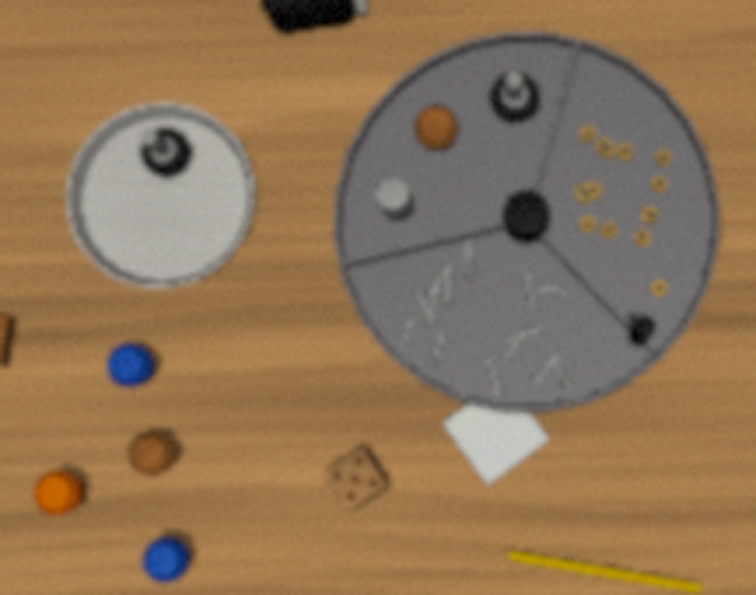

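View pics/c2.png

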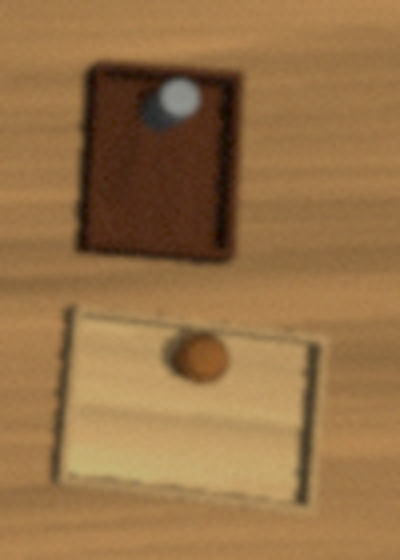

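The crop confirms that the brown knob at (213,234) is the stray one; the other three are blue or orange. The post top is at (353,199). The white pointer is the plate with its tip at about (309,243). Next I'll compute frames and set up a move planner.

```bash
cat >> h.py <<'E'
def now():
    o=ctrl.get_obs();M=R.from_rotvec(o['tool_rot']).as_matrix();return o['tool_pos'],M
def plan(wps,grip):
    """wps: list of (x,y,z,psi_deg,nrows); vertical tool; prints rounded rows"""
    p,M=now();p=p.copy();psi=np.degrees(np.arctan2(M[1,0],M[0,0]))
    print('from',p.round(4),'psi %.1f tilt %.2f'%(psi,np.degrees(np.arccos(-M[2,2]))))
    rows=[]
    for x,y,z,ps,n in wps:
        p0=p.copy();q0=psi;dq=(ps-q0+180)%360-180 if abs(ps-q0)>360 else ps-q0
        for i in range(1,n+1):
            t=p0+(np.array([x,y,z])-p0)*i/n; c,s=np.cos(np.radians(psi)),np.sin(np.radians(psi))
            B=np.array([[c,s,0],[s,-c,0],[0,0,-1]])
            d=(B.T@(t-p)/.05).round(2); a=round(-(q0+dq*i/n-psi)/8,2)
            if abs(d).max()>1 or abs(a)>1: print('TOO BIG',d,a)
            p=p+B@d*.05; psi-=a*8; rows.append([grip,(d+0).tolist(),[0,0,a]])
    for k in range(0,len(rows),8): print(json.dumps(rows[k:k+8]))
E
python3 - <<'E'
from h import *
f=lambda u,v,z,s,ou,ov:px('top0',ou+(u+.5)/s-.5,ov+(v+.5)/s-.5,z)
c1=lambda u,v,z:f(u,v,z,3.5,170,105)
c2=lambda u,v,z:f(u,v,z,4,400,125)
C=c1(526,215,.06);P=c1(641,326,.095);tip=c1(488,483,.004)
# rim circle check: extremes
rim=np.mean([c1(337,222,.036),c1(719,222,.036),c1(528,33,.036),c1(528,411,.036)],0)
print('C',C,'rim',rim,'post',P)
C=(C+rim)/2
an=lambda v:np.degrees(np.arctan2(v[1],v[0]))
print('post r,ang',np.hypot(*(P-C)[:2]),an(P-C),'base yaw',an(C-tip),tip)
for n,q in dict(dog=c1(392,193,.07),knob=c1(437,126,.05),foot=c1(515,82,.075)).items(): print(n,q.round(3),np.hypot(*(q-C)[:2]).round(3),an(q-C).round(1))
print('kb',c1(152,451,.03))
K=[c2(*q,.025) for q in[(68,307),(325,340),(308,512),(55,482)]];D=[c2(*q,.03) for q in[(90,65),(240,72),(232,260),(78,250)]]
for n,Q in(('K',K),('D',D)):
  print(n,np.mean(Q,0).round(4),'yaw',an(Q[0]-Q[3]),an(Q[1]-Q[2]),[np.linalg.norm(Q[i]-Q[i-1]).round(3) for i in range(4)])
print('ks',c2(200,357,.038),'ds',c2(180,98,.056))
print('dish',np.mean([c1(68,195,.018),c1(256,195,.018),c1(162,102,.018),c1(162,288,.018)],0),'fs',c1(165,150,.018))
plan([(0.4,0.2,.23,120,8),(.4938,-.0570,.16,42,10)],1)
E
```

```text
C [0.5869748  0.02288375 0.06      ] rim [0.58737796 0.02169875 0.036     ] post [ 0.49676566 -0.05869424  0.095     ]
post r,ang 0.12137853689703014 -138.14757588781876 base yaw -9.848883551971719 [0.3863729  0.05715249 0.004     ]
dog [0.604 0.123 0.07 ] 0.102 80.5
knob [0.66 0.09 0.05] 0.099 42.9
foot [0.686 0.029 0.075] 0.099 3.9
kb [0.4158317  0.31304405 0.03      ]
K [ 0.4205 -0.3132  0.025 ] yaw -6.9440347777639575 -9.352113309714069 [np.float64(0.118), np.float64(0.173), np.float64(0.116), np.float64(0.168)]
D [ 0.5889 -0.3017  0.03  ] yaw -6.439079241971704 -5.80858968021584 [np.float64(0.128), np.float64(0.102), np.float64(0.13), np.float64(0.103)]
ks [ 0.45477915 -0.31850299  0.038     ] ds [ 0.62608434 -0.30931234  0.056     ]
dish [0.6181201  0.31068245 0.018     ] fs [0.65414448 0.30861125 0.018     ]
from [0.2022 0.5908 0.2301] psi 161.1 tilt 0.11
TOO BIG [-1.04 -0.35  0.  ] 0.64
TOO BIG [-1.07 -0.26  0.  ] 0.65
TOO BIG [-1.08 -0.15  0.  ] 0.64
[[1, [-0.78, -0.76, 0.0], [0, 0, 0.64]], [1, [-0.85, -0.69, 0.0], [0, 0, 0.64]], [1, [-0.91, -0.62, 0.0], [0, 0, 0.65]], [1, [-0.96, -0.52, 0.0], [0, 0, 0.64]], [1, [-1.0, -0.44, 0.0], [0, 0, 0.64]], [1, [-1.04, -0.35, 0.0], [0, 0, 0.64]], [1, [-1.07, -0.26, 0.0], [0, 0, 0.65]], [1, [-1.08, -0.15, 0.0], [0, 0, 0.64]]]
[[1, [-0.54, -0.09, 0.14], [0, 0, 0.97]], [1, [-0.55, -0.03, 0.14], [0, 0, 0.98]], [1, [-0.54, 0.06, 0.14], [0, 0, 0.97]], [1, [-0.53, 0.12, 0.14], [0, 0, 0.98]], [1, [-0.51, 0.2, 0.14], [0, 0, 0.97]], [1, [-0.48, 0.27, 0.14], [0, 0, 0.98]], [1, [-0.44, 0.33, 0.14], [0, 0, 0.97]], [1, [-0.39, 0.38, 0.14], [0, 0, 0.98]]]
[[1, [-0.33, 0.44, 0.14], [0, 0, 0.97]], [1, [-0.28, 0.47, 0.14], [0, 0, 0.98]]]
```

Run:
```python
from h import *
plan([(0.38,0.24,.22,115,9),(.494,-.062,.14,42,12),(.494,-.062,.062,42,3)],1)
```

```text
from [0.2022 0.5908 0.2301] psi 161.1 tilt 0.11
[[1, [-0.63, -0.61, 0.02], [0, 0, 0.64]], [1, [-0.67, -0.55, 0.03], [0, 0, 0.64]], [1, [-0.73, -0.49, 0.02], [0, 0, 0.64]], [1, [-0.76, -0.42, 0.02], [0, 0, 0.64]], [1, [-0.8, -0.35, 0.02], [0, 0, 0.64]], [1, [-0.83, -0.28, 0.03], [0, 0, 0.64]], [1, [-0.85, -0.2, 0.02], [0, 0, 0.64]], [1, [-0.87, -0.13, 0.02], [0, 0, 0.64]]]
[[1, [-0.87, -0.05, 0.02], [0, 0, 0.64]], [1, [-0.54, -0.04, 0.13], [0, 0, 0.76]], [1, [-0.53, 0.02, 0.14], [0, 0, 0.76]], [1, [-0.54, 0.07, 0.13], [0, 0, 0.76]], [1, [-0.52, 0.13, 0.13], [0, 0, 0.76]], [1, [-0.51, 0.18, 0.14], [0, 0, 0.76]], [1, [-0.48, 0.24, 0.13], [0, 0, 0.76]], [1, [-0.46, 0.28, 0.14], [0, 0, 0.76]]]
[[1, [-0.42, 0.34, 0.13], [0, 0, 0.77]], [1, [-0.38, 0.37, 0.13], [0, 0, 0.76]], [1, [-0.35, 0.42, 0.14], [0, 0, 0.76]], [1, [-0.29, 0.45, 0.13], [0, 0, 0.76]], [1, [-0.25, 0.47, 0.13], [0, 0, 0.76]], [1, [0.0, 0.0, 0.52], [0, 0, -0.0]], [1, [0.0, 0.0, 0.52], [0, 0, -0.0]], [1, [0.0, 0.0, 0.52], [0, 0, -0.0]]]
```

{"api": "play_rows", "payload": {
  "series": [
    [1,[-0.63,-0.61,0.02],[0,0,0.64]],
    [1,[-0.67,-0.55,0.03],[0,0,0.64]],
    [1,[-0.73,-0.49,0.02],[0,0,0.64]],
    [1,[-0.76,-0.42,0.02],[0,0,0.64]],
    [1,[-0.8,-0.35,0.02],[0,0,0.64]],
    [1,[-0.83,-0.28,0.03],[0,0,0.64]],
    [1,[-0.85,-0.2,0.02],[0,0,0.64]],
    [1,[-0.87,-0.13,0.02],[0,0,0.64]]
  ],
  "force": 20
}}

```text
t: 1.1
tool_pos: [0.3608, 0.2781, 0.2218]
tool_rot: [-1.571, -2.72, 0.001]
contact_force: [0.4, 0.2, 0.4]
opening: 0.0852
grip_force: 0.0
```

{"api": "play_rows", "payload": {
  "series": [
    [1,[-0.87,-0.05,0.02],[0,0,0.64]],
    [1,[-0.54,-0.04,0.13],[0,0,0.76]],
    [1,[-0.53,0.02,0.14],[0,0,0.76]],
    [1,[-0.54,0.07,0.13],[0,0,0.76]],
    [1,[-0.52,0.13,0.13],[0,0,0.76]],
    [1,[-0.51,0.18,0.14],[0,0,0.76]],
    [1,[-0.48,0.24,0.13],[0,0,0.76]],
    [1,[-0.46,0.28,0.14],[0,0,0.76]]
  ]
}}

```text
t: 2.1
tool_pos: [0.4465, 0.0634, 0.1737]
tool_rot: [-2.537, -1.852, 0.001]
contact_force: [-0.1, -0.4, -0.6]
opening: 0.0856
grip_force: 0.0
```

{"api": "play_rows", "payload": {
  "series": [
    [1,[-0.42,0.34,0.13],[0,0,0.77]],
    [1,[-0.38,0.37,0.13],[0,0,0.76]],
    [1,[-0.35,0.42,0.14],[0,0,0.76]],
    [1,[-0.29,0.45,0.13],[0,0,0.76]],
    [1,[-0.25,0.47,0.13],[0,0,0.76]],
    [1,[0,0,0],[0,0,0]],
    [1,[0,0,0],[0,0,0]]
  ]
}}

```text
t: 2.98
tool_pos: [0.4938, -0.0608, 0.1411]
tool_rot: [-2.932, -1.127, 0.001]
contact_force: [0.3, -0.4, -0.0]
opening: 0.0855
grip_force: 0.0
```

Run:
```python
from h import *
shot('wrist','w1')
for q in [(.494,-.062,.095),(.497,-.059,.095),(.587,.022,.06),(.587,.022,0.)]: print(q,np.round(proj('w1',np.array(q)),0))
```

```text
(0.494, -0.062, 0.095) [319. 228.]
(0.497, -0.059, 0.095) [319. 222.]
(0.587, 0.022, 0.06) [319.  -1.]
(0.587, 0.022, 0.0) [319.  16.]
```

View pics/w1.png

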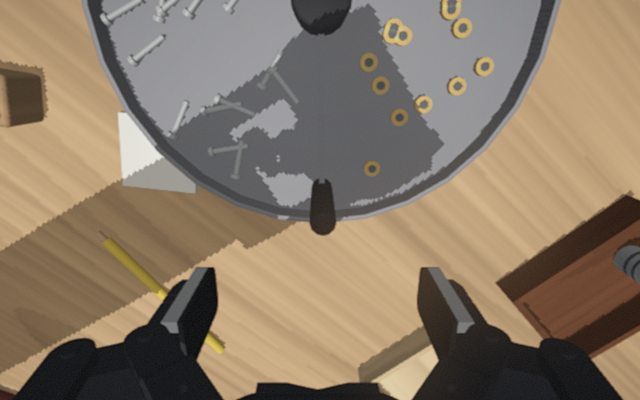

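The post top appears at about (322,223), against a predicted (319,222 to 228), so my estimate is right. I'll descend and grip it.

{"api": "play_rows", "payload": {
  "series": [
    [1,[0,0,0.55],[0,0,0]],
    [1,[0,0,0.55],[0,0,0]],
    [1,[0,0,0.46],[0,0,0]],
    [0.4,[0,0,0],[0,0,0]],
    [0.15,[0,0,0],[0,0,0]],
    [0.15,[0,0,0],[0,0,0]],
    [0,[0,0,0],[0,0,0]],
    [0,[0,0,0],[0,0,0]]
  ]
}}

```text
t: 4.03
tool_pos: [0.4952, -0.0616, 0.0648]
tool_rot: [2.932, 1.125, 0.003]
contact_force: [0.0, 0.7, 4.9]
opening: 0.0154
grip_force: 21.6
```

{"api": "play_rows", "payload": {
  "series": [
    [0,[0,0,0],[0,0,0]],
    [0,[0,0,0],[0,0,0]]
  ]
}}

```text
t: 4.28
tool_pos: [0.4952, -0.0616, 0.0647]
tool_rot: [2.932, 1.125, 0.003]
contact_force: [-1.7, 1.0, 6.0]
opening: 0.015
grip_force: 21.6
```

Run:
```python
from h import *
p,M=now();o=ctrl.get_obs();print(p,o['opening'],o['grip_force'],o['contact_force'])
C=np.array([.587,.022]);v=p[:2]-C
print(np.hypot(*v),np.degrees(np.arctan2(v[1],v[0])))
a0=np.degrees(np.arctan2(v[1],v[0]))
w=[(*(C+.125*np.array([np.cos(np.radians(a)),np.sin(np.radians(a))])),p[2],a+180,1) for a in np.r_[a0+1,a0+3,np.linspace(a0+6,-15,20),-12,-10,-9.5]]
plan(w,0)
```

```text
[ 0.49518771 -0.06161485  0.06473919] 0.01502634679345779 21.634215116500854 [-1.66179518  0.96969658  5.98540676]
0.12418107946319769 -137.67539633700085
from [ 0.4952 -0.0616  0.0647] psi 42.0 tilt 0.13
[[0, [-0.02, 0.04, 0.0], [0, 0, -0.17]], [0, [0.01, 0.09, 0.0], [0, 0, -0.25]], [0, [0.0, 0.13, 0.0], [0, 0, -0.37]], [0, [0.01, 0.27, 0.0], [0, 0, -0.77]], [0, [0.02, 0.27, 0.0], [0, 0, -0.77]], [0, [0.01, 0.26, 0.0], [0, 0, -0.77]], [0, [0.02, 0.27, 0.0], [0, 0, -0.76]], [0, [0.01, 0.27, 0.0], [0, 0, -0.77]]]
[[0, [0.01, 0.27, 0.0], [0, 0, -0.77]], [0, [0.02, 0.26, 0.0], [0, 0, -0.77]], [0, [0.01, 0.27, 0.0], [0, 0, -0.76]], [0, [0.02, 0.27, 0.0], [0, 0, -0.77]], [0, [0.01, 0.27, 0.0], [0, 0, -0.77]], [0, [0.02, 0.26, 0.0], [0, 0, -0.77]], [0, [0.01, 0.27, 0.0], [0, 0, -0.76]], [0, [0.01, 0.27, 0.0], [0, 0, -0.77]]]
[[0, [0.02, 0.27, 0.0], [0, 0, -0.77]], [0, [0.01, 0.26, 0.0], [0, 0, -0.77]], [0, [0.02, 0.27, 0.0], [0, 0, -0.76]], [0, [0.01, 0.27, 0.0], [0, 0, -0.77]], [0, [0.02, 0.27, 0.0], [0, 0, -0.77]], [0, [0.01, 0.26, 0.0], [0, 0, -0.77]], [0, [0.0, 0.13, 0.0], [0, 0, -0.37]], [0, [0.01, 0.09, 0.0], [0, 0, -0.25]]]
[[0, [0.0, 0.02, 0.0], [0, 0, -0.06]]]
```

{"api": "play_rows", "payload": {
  "series": [
    [0,[-0.02,0.04,0.0],[0,0,-0.17]],
    [0,[0.01,0.09,0.0],[0,0,-0.25]],
    [0,[0.0,0.13,0.0],[0,0,-0.37]],
    [0,[0.01,0.27,0.0],[0,0,-0.77]],
    [0,[0.02,0.27,0.0],[0,0,-0.77]],
    [0,[0.01,0.26,0.0],[0,0,-0.77]],
    [0,[0.02,0.27,0.0],[0,0,-0.76]],
    [0,[0.01,0.27,0.0],[0,0,-0.77]]
  ]
}}

```text
t: 5.28
tool_pos: [0.5638, -0.1011, 0.0648]
tool_rot: [2.419, 2.001, 0.002]
contact_force: [-0.9, 1.7, 6.8]
opening: 0.0155
grip_force: 21.7
```

{"api": "play_rows", "payload": {
  "series": [
    [0,[0.01,0.27,0.0],[0,0,-0.77]],
    [0,[0.02,0.26,0.0],[0,0,-0.77]],
    [0,[0.01,0.27,0.0],[0,0,-0.76]],
    [0,[0.02,0.27,0.0],[0,0,-0.77]],
    [0,[0.01,0.27,0.0],[0,0,-0.77]],
    [0,[0.02,0.26,0.0],[0,0,-0.77]],
    [0,[0.01,0.27,0.0],[0,0,-0.76]],
    [0,[0.01,0.27,0.0],[0,0,-0.77]]
  ]
}}

```text
t: 6.28
tool_pos: [0.6656, -0.078, 0.0648]
tool_rot: [1.367, 2.822, -0.001]
contact_force: [3.4, -3.6, 2.6]
opening: 0.0153
grip_force: 21.4
```

{"api": "play_rows", "payload": {
  "series": [
    [0,[0.02,0.27,0.0],[0,0,-0.77]],
    [0,[0.01,0.26,0.0],[0,0,-0.77]],
    [0,[0.02,0.27,0.0],[0,0,-0.76]],
    [0,[0.01,0.27,0.0],[0,0,-0.77]],
    [0,[0.02,0.27,0.0],[0,0,-0.77]],
    [0,[0.01,0.2,0.0],[0,0,-0.6]],
    [0,[0.0,0.13,0.0],[0,0,-0.37]],
    [0,[0.01,0.12,0.0],[0,0,-0.35]]
  ]
}}

```text
t: 7.28
tool_pos: [0.7129, -0.0022, 0.0649]
tool_rot: [0.286, 3.116, -0.002]
contact_force: [13.6, -4.0, -3.5]
opening: 0.0151
grip_force: 20.8
```

{"api": "play_rows", "payload": {
  "series": [
    [0,[0,0.05,0],[0,0,-0.14]],
    [0,[0,0,0],[0,0,0]],
    [0,[0,0,0],[0,0,0]]
  ]
}}

```text
t: 7.65
tool_pos: [0.7134, 0.0004, 0.0649]
tool_rot: [0.258, 3.119, -0.001]
contact_force: [13.9, -1.3, -3.5]
opening: 0.0153
grip_force: 20.8
```

Run:
```python
from h import *
p,M=now();v=p[:2]-[.587,.022];print(p,np.hypot(*v),np.degrees(np.arctan2(v[1],v[0])),ctrl.get_obs()['contact_force'])
a,_=shot('top','top1'); cv2.imwrite('pics/c3.png',cv2.resize(a[95:275,240:400],None,fx=3.3,fy=3.3,interpolation=cv2.INTER_CUBIC))
```

```text
[7.13418268e-01 4.13670581e-04 6.48823582e-02] 0.12824799458231945 -9.689985588411403 [13.91376888 -1.34731117 -3.49236151]
```

View pics/c3.png

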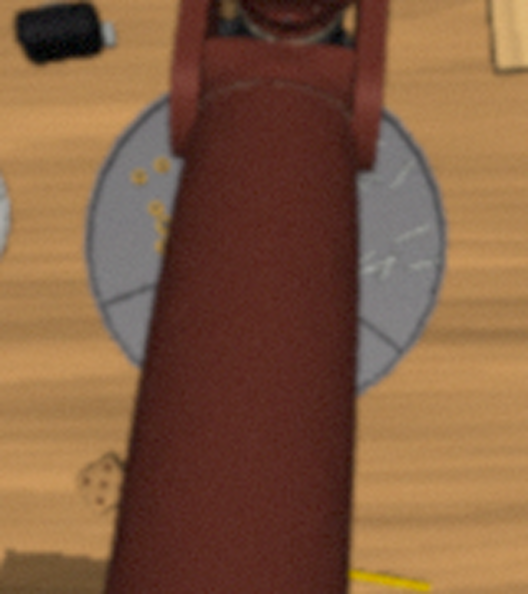

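The loaded compartment now faces the front (tool at -9.7°, base yaw about -9.8°). I'll release, lift, and look with the wrist camera from above the hub.

{"api": "play_rows", "payload": {
  "series": [
    [0.25,[0,0,0],[0,0,0]],
    [0.6,[0,0,0],[0,0,0]],
    [1,[0,0,0],[0,0,0]],
    [1,[0,0,-0.5],[0,0,0]],
    [1,[0,0,-0.8],[0,0,0]],
    [1,[0.5,0,-0.8],[0,0,0]],
    [1,[0.9,0,-0.8],[0,0,0]],
    [1,[0.9,0,-0.8],[0,0,0]]
  ]
}}

```text
t: 8.7
tool_pos: [0.5939, 0.0207, 0.2493]
tool_rot: [-0.259, -3.13, 0.0]
contact_force: [-0.3, 1.0, 1.0]
opening: 0.0853
grip_force: 0.0
```

{"api": "play_rows", "payload": {
  "series": [
    [1,[0,0,0],[0,0,0]],
    [1,[0,0,0],[0,0,0]]
  ]
}}

```text
t: 8.95
tool_pos: [0.5951, 0.0205, 0.2478]
tool_rot: [-0.259, -3.131, 0.0]
contact_force: [0.1, 0.2, -1.2]
opening: 0.0852
grip_force: 0.0
```

Run:
```python
from h import *
P=np.array([(.4952,-.0616),(.5638,-.1011),(.6656,-.078),(.7134,.0004)])
from scipy.optimize import least_squares
print(least_squares(lambda c:np.hypot(*(P-c[:2]).T)-.125,[.587,.022]).x, ctrl.get_obs()['contact_force'])
shot('wrist','w2')
C=np.array([.589,.022])
for n,a,z in[('dog',209,.07),('knob',171,.058),('foot',133,.075)]: print(n,np.round(proj('w2',np.array([*(C+.1*np.array([np.cos(np.radians(a)),np.sin(np.radians(a))])),z])),0))
```

```text
[0.58964771 0.02099033] [ 0.06148751  0.21992316 -1.22766367]
dog [245.  74.]
knob [316.  47.]
foot [389.  73.]
```

View pics/w2.png

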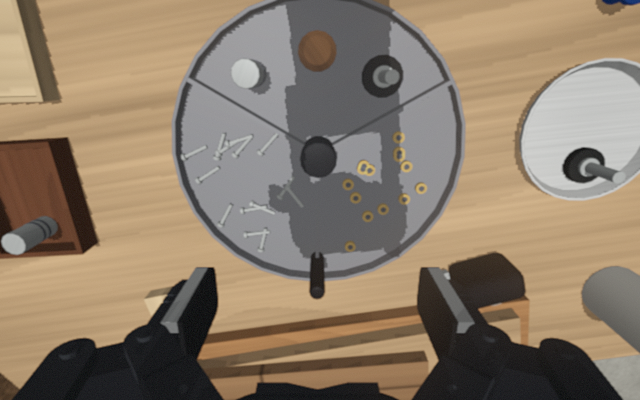

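The three fittings are standing at the pointer: dog top (245,73), knob (317,50) and foot stud top (392,76), all matching prediction. The post is in line at the back.

Run:
```python
from h import *
C=np.array([.5895,.0215])
for n,u,v,z in[('dog',245,73,.07),('knob',317,50,.05),('foot',391,76,.075),('hub',318,155,.06),('dsample',15,243,.056)]:
  p=px('w2',u,v,z);w=p[:2]-C;print(n,p.round(4),np.hypot(*w).round(4),np.degrees(np.arctan2(w[1],w[0])).round(1)%360)
d=px('w2',245,73,.07)
plan([(d[0],d[1],.13,119,7),(d[0],d[1],.030,119,3)],.5)
```

```text
dog [ 0.5009 -0.0264  0.07  ] 0.1007 208.4
knob [0.4919 0.0379 0.05  ] 0.099 170.5
foot [0.5238 0.0962 0.075 ] 0.0995 131.3
hub [0.5841 0.0235 0.06  ] 0.0057 160.0
dsample [ 0.6257 -0.3074  0.056 ] 0.3308 276.3
from [0.595  0.0204 0.2466] psi 170.5 tilt 0.14
[[0.5, [0.24, -0.18, 0.33], [0, 0, 0.92]], [0.5, [0.22, -0.2, 0.34], [0, 0, 0.92]], [0.5, [0.19, -0.23, 0.33], [0, 0, 0.92]], [0.5, [0.16, -0.26, 0.33], [0, 0, 0.92]], [0.5, [0.13, -0.27, 0.34], [0, 0, 0.92]], [0.5, [0.09, -0.29, 0.33], [0, 0, 0.92]], [0.5, [0.05, -0.29, 0.33], [0, 0, 0.92]], [0.5, [0.0, 0.0, 0.67], [0, 0, 0.0]]]
[[0.5, [0.0, 0.0, 0.67], [0, 0, 0.0]], [0.5, [0.0, 0.0, 0.66], [0, 0, 0.0]]]
```

{"api": "play_rows", "payload": {
  "series": [
    [0.5,[0.24,-0.18,0.33],[0,0,0.92]],
    [0.5,[0.22,-0.2,0.34],[0,0,0.92]],
    [0.5,[0.19,-0.23,0.33],[0,0,0.92]],
    [0.5,[0.16,-0.26,0.33],[0,0,0.92]],
    [0.5,[0.13,-0.27,0.34],[0,0,0.92]],
    [0.5,[0.09,-0.29,0.33],[0,0,0.92]],
    [0.5,[0.05,-0.29,0.33],[0,0,0.92]],
    [0.5,[0,0,0],[0,0,0]]
  ]
}}

```text
t: 10.0
tool_pos: [0.4992, -0.0261, 0.1281]
tool_rot: [-1.59, -2.702, 0.004]
contact_force: [1.1, -0.1, -0.2]
opening: 0.0425
grip_force: 0.0
```

{"api": "play_rows", "payload": {
  "series": [
    [0.5,[0,0,0],[0,0,0]]
  ]
}}

```text
t: 10.12
tool_pos: [0.5018, -0.0261, 0.1315]
tool_rot: [-1.591, -2.708, 0.0]
contact_force: [0.4, 0.3, -0.2]
opening: 0.0425
grip_force: 0.0
```

{"api": "play_rows", "payload": {
  "series": [
    [0.5,[0,0,0.7],[0,0,0]],
    [0.5,[0,0,0.7],[0,0,0]],
    [0.5,[0,0,0.62],[0,0,0]],
    [0.5,[0,0,0],[0,0,0]],
    [0.2,[0,0,0],[0,0,0]],
    [0.1,[0,0,0],[0,0,0]],
    [0.1,[0,0,0],[0,0,0]],
    [0.1,[0,0,0],[0,0,0]]
  ],
  "force": 30
}}

```text
t: 11.12
tool_pos: [0.5028, -0.0263, 0.0325]
tool_rot: [1.592, 2.705, 0.002]
contact_force: [-0.5, 1.3, 5.4]
opening: 0.0245
grip_force: 30.2
```

```bash
cat >> h.py <<'E'
def tr(c,yaw,x,y):
    a=np.radians(yaw);return c[0]+x*np.cos(a)-y*np.sin(a),c[1]+x*np.sin(a)+y*np.cos(a)
KT=((.4205,-.3135),-8);DT=((.5889,-.3025),-6.5);FD=((.6175,.3105),-4)
E
python3 - <<'E'
from h import *
t=tr(*DT,-24,0) if 0 else tr(*DT,-.022,0);print(t)
p,M=now();print(ctrl.get_obs()['contact_force'],ctrl.get_obs()['grip_force'])
plan([(p[0],p[1],.15,119,3),(t[0],t[1],.15,85,7),(t[0],t[1],.08,85,2)],.1)
E
```

```text
(np.float64(0.5670414191751151), np.float64(-0.30000952929710606))
[-0.52963361  1.25295924  5.35512864] 30.158762633800507
from [ 0.5028 -0.0263  0.0325] psi 119.0 tilt 0.18
[[0.1, [0.0, 0.0, -0.78], [0, 0, 0.0]], [0.1, [0.0, 0.0, -0.79], [0, 0, 0.0]], [0.1, [0.0, 0.0, -0.78], [0, 0, 0.0]], [0.1, [-0.77, -0.22, 0.0], [0, 0, 0.61]], [0.1, [-0.79, -0.15, 0.0], [0, 0, 0.61]], [0.1, [-0.8, -0.09, 0.0], [0, 0, 0.6]], [0.1, [-0.8, -0.01, 0.0], [0, 0, 0.61]], [0.1, [-0.81, 0.05, 0.0], [0, 0, 0.61]]]
[[0.1, [-0.79, 0.12, 0.0], [0, 0, 0.61]], [0.1, [-0.78, 0.18, 0.0], [0, 0, 0.6]], [0.1, [0.0, 0.0, 0.7], [0, 0, 0.0]], [0.1, [0.0, 0.0, 0.7], [0, 0, 0.0]]]
```

{"api": "play_rows", "payload": {
  "series": [
    [0.1,[0,0,-0.4],[0,0,0]],
    [0.1,[0,0,-0.98],[0,0,0]],
    [0.1,[0,0,-0.97],[0,0,0]],
    [0.1,[-0.77,-0.22,0.0],[0,0,0.61]],
    [0.1,[-0.79,-0.15,0.0],[0,0,0.61]],
    [0.1,[-0.8,-0.09,0.0],[0,0,0.6]],
    [0.1,[-0.8,-0.01,0.0],[0,0,0.61]],
    [0.1,[-0.81,0.05,0.0],[0,0,0.61]]
  ]
}}

```text
t: 12.12
tool_pos: [0.5469, -0.2228, 0.1474]
tool_rot: [-2.131, -2.307, 0.001]
contact_force: [0.6, 0.8, -2.4]
opening: 0.0241
grip_force: 29.9
```

{"api": "play_rows", "payload": {
  "series": [
    [0.1,[-0.79,0.12,0.0],[0,0,0.61]],
    [0.1,[-0.78,0.18,0.0],[0,0,0.6]],
    [0.1,[0.0,0.0,0.7],[0,0,0.0]],
    [0.1,[0.0,0.0,0.7],[0,0,0.0]],
    [0.1,[0,0,0],[0,0,0]],
    [0.1,[0,0,0],[0,0,0]]
  ]
}}

```text
t: 12.88
tool_pos: [0.5659, -0.2999, 0.0792]
tool_rot: [2.315, 2.122, 0.0]
contact_force: [1.0, -0.3, -1.0]
opening: 0.0241
grip_force: 29.9
```

Run:
```python
from h import *
t=tr(*DT,-.021,0);print(ctrl.get_obs()['opening'])
plan([(t[0],t[1],.05,85,2),(t[0],t[1],.019,85,2)],.1)
```

```text
0.024093300856550152
from [ 0.5659 -0.2999  0.0792] psi 85.0 tilt 0.05
[[0.1, [0.0, 0.02, 0.29], [0, 0, 0.0]], [0.1, [0.0, 0.02, 0.29], [0, 0, 0.0]], [0.1, [0.0, 0.0, 0.31], [0, 0, 0.0]], [0.1, [0.0, 0.0, 0.31], [0, 0, 0.0]]]
```

{"api": "play_rows", "payload": {
  "series": [
    [0.1,[0,0.02,0.45],[0,0,0]],
    [0.1,[0,0.02,0.45],[0,0,0]],
    [0.1,[0,0,0.2],[0,0,0]],
    [0.1,[0,0,0.09],[0,0,0]],
    [0.1,[0,0,0],[0,0,0]],
    [0.1,[0,0,0],[0,0,0]]
  ]
}}

```text
t: 13.62
tool_pos: [0.5677, -0.3, 0.0189]
tool_rot: [2.315, 2.122, 0.0]
contact_force: [0.2, 0.5, -2.7]
opening: 0.0242
grip_force: 29.9
```

{"api": "play_rows", "payload": {
  "series": [
    [0.1,[0,0,0.02],[0,0,0]],
    [0.1,[0,0,0],[0,0,0]],
    [0.33,[0,0,0],[0,0,0]],
    [0.4,[0,0,0],[0,0,0]],
    [0.4,[0,0,0],[0,0,0]],
    [0.4,[0,0,-0.5],[0,0,0]],
    [0.4,[0,0,-0.8],[0,0,0]],
    [0.4,[0,0,-0.9],[0,0,0]]
  ]
}}

```text
t: 14.62
tool_pos: [0.5669, -0.2995, 0.128]
tool_rot: [-2.315, -2.122, 0.001]
contact_force: [1.3, -0.0, 1.0]
opening: 0.0341
grip_force: 0.0
```

Run:
```python
from h import *
plan([(.4925,.0379,.15,81,8),(.4925,.0379,.13,81,1)],.56)
```

```text
from [ 0.5669 -0.2995  0.128 ] psi 85.0 tilt 0.10
[[0.56, [0.82, -0.26, -0.06], [0, 0, 0.06]], [0.56, [0.83, -0.26, -0.05], [0, 0, 0.07]], [0.56, [0.82, -0.28, -0.06], [0, 0, 0.06]], [0.56, [0.81, -0.28, -0.05], [0, 0, 0.06]], [0.56, [0.82, -0.28, -0.06], [0, 0, 0.06]], [0.56, [0.81, -0.3, -0.05], [0, 0, 0.07]], [0.56, [0.81, -0.3, -0.06], [0, 0, 0.06]], [0.56, [0.81, -0.31, -0.05], [0, 0, 0.06]]]
[[0.56, [0.0, 0.0, 0.4], [0, 0, 0.0]]]
```

{"api": "play_rows", "payload": {
  "series": [
    [0.56,[0.82,-0.26,-0.06],[0,0,0.06]],
    [0.56,[0.83,-0.26,-0.05],[0,0,0.07]],
    [0.56,[0.82,-0.28,-0.06],[0,0,0.06]],
    [0.56,[0.81,-0.28,-0.05],[0,0,0.06]],
    [0.56,[0.82,-0.28,-0.06],[0,0,0.06]],
    [0.56,[0.81,-0.3,-0.05],[0,0,0.07]],
    [0.56,[0.81,-0.3,-0.06],[0,0,0.06]],
    [0.56,[0.81,-0.31,-0.05],[0,0,0.06]]
  ]
}}

```text
t: 15.62
tool_pos: [0.4927, 0.039, 0.15]
tool_rot: [2.389, 2.04, 0.001]
contact_force: [-0.3, -0.1, 0.8]
opening: 0.0478
grip_force: 0.0
```

{"api": "play_rows", "payload": {
  "series": [
    [0.56,[0,0,0.8],[0,0,0]],
    [0.56,[0,0,0.4],[0,0,0]],
    [0.56,[0,0,0],[0,0,0]],
    [0.56,[0,0,0],[0,0,0]]
  ]
}}

```text
t: 16.12
tool_pos: [0.4938, 0.0376, 0.0909]
tool_rot: [2.388, 2.04, 0.002]
contact_force: [-0.8, -0.7, -0.1]
opening: 0.048
grip_force: 0.0
```

{"api": "play_rows", "payload": {
  "series": [
    [0.56,[0,0.02,0.7],[0,0,0]],
    [0.56,[0,0,0.5],[0,0,0]],
    [0.56,[0,0,0.1],[0,0,0]],
    [0.56,[0,0,0],[0,0,0]],
    [0.4,[0,0,0],[0,0,0]],
    [0.25,[0,0,0],[0,0,0]],
    [0.25,[0,0,0],[0,0,0]],
    [0.25,[0,0,0],[0,0,0]]
  ],
  "force": 20
}}

```text
t: 17.12
tool_pos: [0.4954, 0.0375, 0.0266]
tool_rot: [2.387, 2.039, 0.003]
contact_force: [-0.9, -0.2, 5.9]
opening: 0.0337
grip_force: 19.8
```

Run:
```python
from h import *
t=tr(*KT,-.022,.035);p,M=now();o=ctrl.get_obs();print(t,o['opening'],o['grip_force'],o['contact_force'])
plan([(p[0],p[1],.13,81,3),(t[0],t[1],.13,-8,13)],.25)
```

```text
(np.float64(0.4035851610212878), np.float64(-0.2757788093729236)) 0.033687492851803905 19.832211934262887 [-0.89111298 -0.17601287  5.9414267 ]
from [0.4954 0.0375 0.0266] psi 81.0 tilt 0.16
[[0.25, [0.0, 0.0, -0.69], [0, 0, 0.0]], [0.25, [0.0, 0.0, -0.69], [0, 0, 0.0]], [0.25, [0.0, 0.0, -0.69], [0, 0, 0.0]], [0.25, [-0.5, -0.06, 0.0], [0, 0, 0.86]], [0.25, [-0.5, -0.01, 0.0], [0, 0, 0.85]], [0.25, [-0.5, 0.06, 0.0], [0, 0, 0.86]], [0.25, [-0.49, 0.11, 0.0], [0, 0, 0.85]], [0.25, [-0.47, 0.17, 0.0], [0, 0, 0.86]]]
[[0.25, [-0.45, 0.23, 0.0], [0, 0, 0.86]], [0.25, [-0.42, 0.28, 0.0], [0, 0, 0.85]], [0.25, [-0.38, 0.32, 0.0], [0, 0, 0.86]], [0.25, [-0.34, 0.37, 0.0], [0, 0, 0.85]], [0.25, [-0.29, 0.41, 0.0], [0, 0, 0.86]], [0.25, [-0.24, 0.44, 0.0], [0, 0, 0.86]], [0.25, [-0.19, 0.47, 0.0], [0, 0, 0.85]], [0.25, [-0.13, 0.48, 0.0], [0, 0, 0.86]]]
```

{"api": "play_rows", "payload": {
  "series": [
    [0.25,[0.0,0.0,-0.4],[0,0,0.0]],
    [0.25,[0.0,0.0,-0.8],[0,0,0.0]],
    [0.25,[0.0,0.0,-0.87],[0,0,0.0]],
    [0.25,[-0.5,-0.06,0.0],[0,0,0.86]],
    [0.25,[-0.5,-0.01,0.0],[0,0,0.85]],
    [0.25,[-0.5,0.06,0.0],[0,0,0.86]],
    [0.25,[-0.49,0.11,0.0],[0,0,0.85]],
    [0.25,[-0.47,0.17,0.0],[0,0,0.86]]
  ]
}}

```text
t: 18.12
tool_pos: [0.4584, -0.0835, 0.1285]
tool_rot: [2.885, 1.242, 0.001]
contact_force: [0.3, 0.5, -0.6]
opening: 0.0335
grip_force: 20.0
```

{"api": "play_rows", "payload": {
  "series": [
    [0.25,[-0.45,0.23,0.0],[0,0,0.86]],
    [0.25,[-0.42,0.28,0.0],[0,0,0.85]],
    [0.25,[-0.38,0.32,0.0],[0,0,0.86]],
    [0.25,[-0.34,0.37,0.0],[0,0,0.85]],
    [0.25,[-0.29,0.41,0.0],[0,0,0.86]],
    [0.25,[-0.24,0.44,0.0],[0,0,0.86]],
    [0.25,[-0.19,0.47,0.0],[0,0,0.85]],
    [0.25,[-0.13,0.48,0.0],[0,0,0.86]]
  ]
}}

```text
t: 19.12
tool_pos: [0.402, -0.2764, 0.1285]
tool_rot: [3.133, -0.226, 0.001]
contact_force: [0.2, 0.2, -0.3]
opening: 0.0337
grip_force: 20.0
```

{"api": "play_rows", "payload": {
  "series": [
    [0.25,[0,0,0.5],[0,0,0]],
    [0.25,[0,0,0.5],[0,0,0]],
    [0.25,[0,0,0],[0,0,0]],
    [0.25,[0,0,0],[0,0,0]]
  ]
}}

```text
t: 19.62
tool_pos: [0.4028, -0.2759, 0.0793]
tool_rot: [3.133, -0.219, 0.002]
contact_force: [-0.1, 0.4, -0.3]
opening: 0.0335
grip_force: 20.0
```

Run:
```python
from h import *
t=tr(*KT,-.022,.035);o=ctrl.get_obs();print(t,o['opening'],o['grip_force'],o['contact_force'])
plan([(t[0],t[1],.035,-8,2),(t[0],t[1],.0125,-8,2)],.25)
```

```text
(np.float64(0.4035851610212878), np.float64(-0.2757788093729236)) 0.03348682450521125 20.037777309771627 [-0.06697324  0.38871248 -0.33293393]
from [ 0.4028 -0.2759  0.0793] psi -8.0 tilt 0.08
[[0.25, [0.01, 0.0, 0.44], [0, 0, -0.0]], [0.25, [0.01, -0.01, 0.45], [0, 0, -0.0]], [0.25, [0.0, 0.0, 0.22], [0, 0, -0.0]], [0.25, [0.0, 0.0, 0.23], [0, 0, -0.0]]]
```

{"api": "play_rows", "payload": {
  "series": [
    [0.25,[0.01,0,0.5],[0,0,0]],
    [0.25,[0.01,0,0.5],[0,0,0]],
    [0.25,[0,0,0.25],[0,0,0]],
    [0.25,[0,0,0.09],[0,0,0]],
    [0.25,[0,0,0],[0,0,0]],
    [0.25,[0,0,0],[0,0,0]]
  ]
}}

```text
t: 20.38
tool_pos: [0.4039, -0.2763, 0.0123]
tool_rot: [3.133, -0.219, 0.002]
contact_force: [1.0, -0.6, 0.7]
opening: 0.0332
grip_force: 20.0
```

{"api": "play_rows", "payload": {
  "series": [
    [0.25,[0,0,0.01],[0,0,0]],
    [0.42,[0,0,0],[0,0,0]],
    [0.52,[0,0,0],[0,0,0]],
    [0.52,[0,0,0],[0,0,0]],
    [0.52,[0,0,-0.5],[0,0,0]],
    [0.52,[0,0,-0.9],[0,0,0]],
    [0.52,[0,0,-1],[0,0,0]],
    [0.52,[0,0,0],[0,0,0]]
  ]
}}

```text
t: 21.38
tool_pos: [0.4058, -0.2781, 0.1362]
tool_rot: [3.128, -0.219, 0.012]
contact_force: [-0.4, -0.7, -0.0]
opening: 0.0442
grip_force: 0.0
```

Run:
```python
from h import *
plan([(.4,-.1,.14,10,5),(.5238,.0962,.14,43,5),(.5238,.0962,.10,43,2)],.56)
```

```text
from [ 0.4058 -0.2781  0.1362] psi -8.0 tilt 0.58
[[0.56, [-0.12, -0.7, -0.02], [0, 0, -0.45]], [0.56, [-0.08, -0.71, -0.01], [0, 0, -0.45]], [0.56, [-0.03, -0.71, -0.02], [0, 0, -0.45]], [0.56, [0.01, -0.72, -0.01], [0, 0, -0.45]], [0.56, [0.05, -0.71, -0.02], [0, 0, -0.45]], [0.56, [0.62, -0.69, 0.0], [0, 0, -0.83]], [0.56, [0.7, -0.6, 0.0], [0, 0, -0.82]], [0.56, [0.77, -0.53, 0.0], [0, 0, -0.83]]]
[[0.56, [0.82, -0.43, 0.0], [0, 0, -0.82]], [0.56, [0.86, -0.34, 0.0], [0, 0, -0.83]], [0.56, [0.0, 0.0, 0.4], [0, 0, 0.0]], [0.56, [0.0, 0.0, 0.4], [0, 0, 0.0]]]
```

{"api": "play_rows", "payload": {
  "series": [
    [0.56,[-0.12,-0.7,-0.02],[0,0,-0.45]],
    [0.56,[-0.08,-0.71,-0.01],[0,0,-0.45]],
    [0.56,[-0.03,-0.71,-0.02],[0,0,-0.45]],
    [0.56,[0.01,-0.72,-0.01],[0,0,-0.45]],
    [0.56,[0.05,-0.71,-0.02],[0,0,-0.45]],
    [0.56,[0.62,-0.69,0.0],[0,0,-0.83]],
    [0.56,[0.7,-0.6,0.0],[0,0,-0.82]],
    [0.56,[0.77,-0.53,0.0],[0,0,-0.83]]
  ]
}}

```text
t: 22.38
tool_pos: [0.4717, 0.0216, 0.1336]
tool_rot: [-3.034, -0.814, 0.002]
contact_force: [0.4, -0.6, -0.7]
opening: 0.0481
grip_force: 0.0
```

{"api": "play_rows", "payload": {
  "series": [
    [0.56,[0.82,-0.43,0.0],[0,0,-0.82]],
    [0.56,[0.86,-0.34,0.0],[0,0,-0.83]],
    [0.56,[0,0,0.4],[0,0,0]],
    [0.56,[0,0,0.4],[0,0,0]],
    [0.56,[0,0,0],[0,0,0]],
    [0.56,[0,0,0],[0,0,0]]
  ]
}}

```text
t: 23.12
tool_pos: [0.5208, 0.0976, 0.0945]
tool_rot: [-2.924, -1.15, 0.001]
contact_force: [0.4, -0.0, 0.7]
opening: 0.048
grip_force: 0.0
```

Run:
```python
from h import *
shot('wrist','w3');print(np.round(proj('w3',np.array([.5238,.0962,.075]))))
plan([(.5238,.0962,.04,43,2)],.56)
```

```text
[323. 246.]
from [0.5213 0.0977 0.0953] psi 43.0 tilt 0.05
[[0.56, [0.01, 0.03, 0.55], [0, 0, -0.0]], [0.56, [0.01, 0.03, 0.56], [0, 0, -0.01]]]
```

View pics/w3.png

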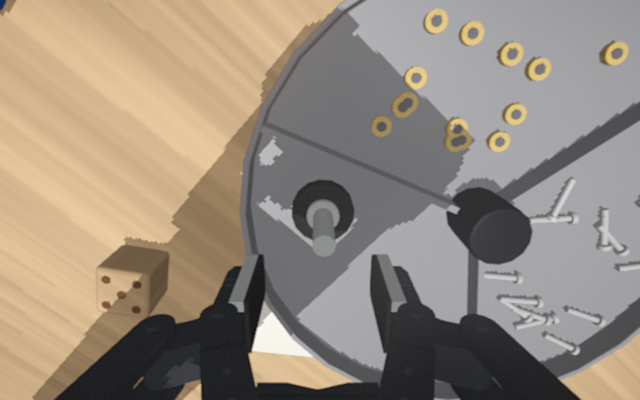

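The stud top is at (323,245), against a predicted (323,246), and lies between the fingers. I'll grasp it.

{"api": "play_rows", "payload": {
  "series": [
    [0.56,[0.01,0.03,0.55],[0,0,0]],
    [0.56,[0.01,0.03,0.5],[0,0,0]],
    [0.56,[0,0,0.05],[0,0,0]],
    [0.3,[0,0,0],[0,0,0]],
    [0.1,[0,0,0],[0,0,0]],
    [0,[0,0,0],[0,0,0]],
    [0,[0,0,0],[0,0,0]],
    [0,[0,0,0],[0,0,0]]
  ],
  "force": 25
}}

```text
t: 24.18
tool_pos: [0.5252, 0.0969, 0.0415]
tool_rot: [2.922, 1.152, 0.004]
contact_force: [-1.4, -0.1, 5.0]
opening: 0.0112
grip_force: 25.0
```

Run:
```python
from h import *
t=tr(*FD,-.028,0);p,M=now();o=ctrl.get_obs();print(t,p,o['opening'],o['grip_force'],o['contact_force'])
plan([(p[0],p[1],.14,43,3),(t[0],t[1],.14,60,6),(t[0],t[1],.07,60,2)],0)
```

```text
(np.float64(0.589568206592725), np.float64(0.3124531812648355)) [0.52519228 0.09691259 0.04146878] 0.01123379413260175 25.044204890727997 [-1.36974856 -0.11805103  5.0383499 ]
from [0.5252 0.0969 0.0415] psi 43.0 tilt 0.15
[[0, [0.0, 0.0, -0.66], [0, 0, 0.0]], [0, [0.0, 0.0, -0.65], [0, 0, 0.0]], [0, [0.0, 0.0, -0.66], [0, 0, 0.0]], [0, [0.65, -0.38, 0.0], [0, 0, -0.35]], [0, [0.66, -0.35, 0.0], [0, 0, -0.36]], [0, [0.68, -0.31, 0.0], [0, 0, -0.35]], [0, [0.7, -0.28, 0.0], [0, 0, -0.35]], [0, [0.71, -0.24, 0.0], [0, 0, -0.36]]]
[[0, [0.72, -0.21, 0.0], [0, 0, -0.35]], [0, [0.0, 0.0, 0.7], [0, 0, -0.0]], [0, [0.0, 0.0, 0.7], [0, 0, -0.0]]]
```

{"api": "play_rows", "payload": {
  "series": [
    [0,[0.0,0.0,-0.4],[0,0,0.0]],
    [0,[0.0,0.0,-0.75],[0,0,0.0]],
    [0,[0.0,0.0,-0.82],[0,0,0.0]],
    [0,[0.65,-0.38,0.0],[0,0,-0.35]],
    [0,[0.66,-0.35,0.0],[0,0,-0.36]],
    [0,[0.68,-0.31,0.0],[0,0,-0.35]],
    [0,[0.7,-0.28,0.0],[0,0,-0.35]],
    [0,[0.71,-0.24,0.0],[0,0,-0.36]]
  ]
}}

```text
t: 25.18
tool_pos: [0.5777, 0.2778, 0.1379]
tool_rot: [-2.757, -1.506, 0.001]
contact_force: [-0.2, -0.3, -1.0]
opening: 0.0112
grip_force: 24.5
```

{"api": "play_rows", "payload": {
  "series": [
    [0,[0.72,-0.21,0.0],[0,0,-0.35]],
    [0,[0,0,0.7],[0,0,0]],
    [0,[0,0,0.7],[0,0,0]],
    [0,[0,0,0],[0,0,0]],
    [0,[0,0,0],[0,0,0]]
  ]
}}

```text
t: 25.8
tool_pos: [0.5891, 0.3127, 0.0695]
tool_rot: [2.721, 1.57, 0.002]
contact_force: [0.7, -0.0, -1.1]
opening: 0.0113
grip_force: 24.5
```

Run:
```python
from h import *
t=tr(*FD,-.028,0);o=ctrl.get_obs();print(t,o['opening'],o['grip_force'],o['contact_force'])
plan([(t[0],t[1],.0255,60,2)],0)
```

```text
(np.float64(0.589568206592725), np.float64(0.3124531812648355)) 0.0112888635499301 24.52413707971573 [ 0.70343478 -0.03098733 -1.07961944]
from [0.5891 0.3127 0.0695] psi 60.0 tilt 0.08
[[0, [0.0, 0.01, 0.44], [0, 0, -0.0]], [0, [0.0, 0.0, 0.44], [0, 0, -0.0]]]
```

{"api": "play_rows", "payload": {
  "series": [
    [0,[0,0.01,0.45],[0,0,0]],
    [0,[0,0,0.25],[0,0,0]],
    [0,[0,0,0.12],[0,0,0]],
    [0,[0,0,0.05],[0,0,0]],
    [0,[0,0,0.02],[0,0,0]],
    [0,[0,0,0],[0,0,0]]
  ]
}}

```text
t: 26.55
tool_pos: [0.5892, 0.3123, 0.0255]
tool_rot: [2.721, 1.57, -0.0]
contact_force: [-3.4, -1.5, 7.1]
opening: 0.0117
grip_force: 25.3
```

{"api": "play_rows", "payload": {
  "series": [
    [0.2,[0,0,0],[0,0,0]],
    [0.36,[0,0,0],[0,0,0]],
    [0.36,[0,0,0],[0,0,0]],
    [0.36,[0,0,-0.5],[0,0,0]],
    [0.36,[0,0,-1],[0,0,0]],
    [0.36,[0,0,-1],[0,0,0]],
    [0.36,[0,0,0],[0,0,0]]
  ]
}}

```text
t: 27.42
tool_pos: [0.5922, 0.3136, 0.1555]
tool_rot: [2.719, 1.57, 0.017]
contact_force: [0.3, 1.2, 0.6]
opening: 0.0306
grip_force: 0.0
```

Run:
```python
from h import *
plan([(.4158,.313,.13,155,13),(.4158,.313,.09,155,1)],.56)
```

```text
from [0.5922 0.3136 0.1555] psi 60.0 tilt 0.64
[[0.56, [-0.14, -0.23, 0.04], [0, 0, -0.91]], [0.56, [-0.1, -0.25, 0.04], [0, 0, -0.92]], [0.56, [-0.07, -0.27, 0.04], [0, 0, -0.91]], [0.56, [-0.04, -0.26, 0.04], [0, 0, -0.91]], [0.56, [-0.01, -0.28, 0.04], [0, 0, -0.92]], [0.56, [0.03, -0.27, 0.04], [0, 0, -0.91]], [0.56, [0.07, -0.26, 0.03], [0, 0, -0.92]], [0.56, [0.09, -0.25, 0.04], [0, 0, -0.91]]]
[[0.56, [0.13, -0.24, 0.04], [0, 0, -0.91]], [0.56, [0.16, -0.22, 0.04], [0, 0, -0.92]], [0.56, [0.19, -0.2, 0.04], [0, 0, -0.91]], [0.56, [0.2, -0.18, 0.04], [0, 0, -0.91]], [0.56, [0.23, -0.14, 0.04], [0, 0, -0.92]], [0.56, [0.0, 0.0, 0.8], [0, 0, 0.0]]]
```

{"api": "play_rows", "payload": {
  "series": [
    [0.56,[-0.14,-0.23,0.04],[0,0,-0.91]],
    [0.56,[-0.1,-0.25,0.04],[0,0,-0.92]],
    [0.56,[-0.07,-0.27,0.04],[0,0,-0.91]],
    [0.56,[-0.04,-0.26,0.04],[0,0,-0.91]],
    [0.56,[-0.01,-0.28,0.04],[0,0,-0.92]],
    [0.56,[0.03,-0.27,0.04],[0,0,-0.91]],
    [0.56,[0.07,-0.26,0.03],[0,0,-0.92]],
    [0.56,[0.09,-0.25,0.04],[0,0,-0.91]]
  ]
}}

```text
t: 28.42
tool_pos: [0.4794, 0.3115, 0.1317]
tool_rot: [-1.601, -2.702, 0.003]
contact_force: [-0.1, -0.0, 0.8]
opening: 0.0478
grip_force: 0.0
```

{"api": "play_rows", "payload": {
  "series": [
    [0.56,[0.13,-0.24,0.04],[0,0,-0.91]],
    [0.56,[0.16,-0.22,0.04],[0,0,-0.92]],
    [0.56,[0.19,-0.2,0.04],[0,0,-0.91]],
    [0.56,[0.2,-0.18,0.04],[0,0,-0.91]],
    [0.56,[0.23,-0.14,0.04],[0,0,-0.92]],
    [0.56,[0,0,0.4],[0,0,0]],
    [0.56,[0,0,0],[0,0,0]],
    [0.56,[0,0,0],[0,0,0]]
  ]
}}

```text
t: 29.42
tool_pos: [0.4125, 0.3116, 0.1031]
tool_rot: [-0.679, -3.067, 0.001]
contact_force: [-0.0, 0.1, 0.3]
opening: 0.0479
grip_force: 0.0
```

Run:
```python
from h import *
shot('wrist','w4');print(np.round(proj('w4',np.array([.4158,.313,.036]))))
plan([(.4158,.313,.007,155,3)],.56)
```

```text
[321. 217.]
from [0.4129 0.3117 0.1036] psi 155.0 tilt 0.02
[[0.56, [-0.01, 0.02, 0.64], [0, 0, 0.0]], [0.56, [-0.02, 0.01, 0.65], [0, 0, 0.0]], [0.56, [-0.01, 0.02, 0.64], [0, 0, 0.0]]]
```

View pics/w4.png

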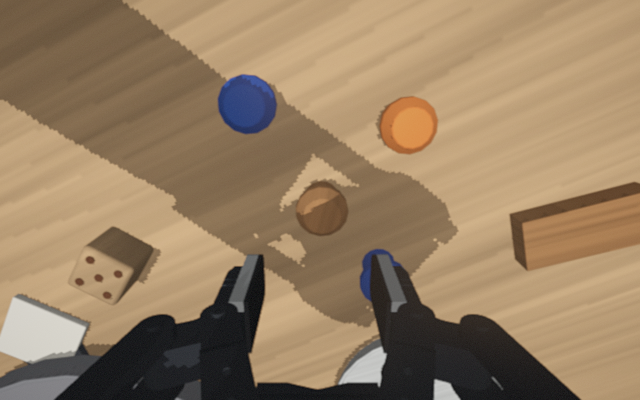

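The brown stray knob is at (322,208), about 9 px off prediction. A blue look-alike sits by the right finger at (375,275). I'll check the clearance.

Run:
```python
from h import *
k=px('w4',322,208,.032);f=lambda u,v:px('top0',170+(u+.5)/3.5-.5,105+(v+.5)/3.5-.5,.03)
print('k',k)
for n,q in dict(b1=f(131,364),b1w=px('w4',377,275,.03),o=px('w4',409,125,.03),b2=px('w4',248,104,.03),b2t=f(167,558)).items():
  w=(q-k)[:2];print(n,q.round(3),np.hypot(*w).round(3),np.degrees(np.arctan2(w[1],w[0])).round(0))
plan([(k[0],k[1],.055,155,2)],.56)
```

```text
k [0.41206989 0.31560396 0.032     ]
b1 [0.483 0.33  0.03 ] 0.072 11.0
b1w [0.475 0.329 0.03 ] 0.064 12.0
o [0.386 0.386 0.03 ] 0.075 110.0
b2 [0.334 0.303 0.03 ] 0.079 -171.0
b2t [0.335 0.301 0.03 ] 0.079 -169.0
from [0.4129 0.3117 0.1036] psi 155.0 tilt 0.02
[[0.56, [0.02, 0.03, 0.49], [0, 0, 0.0]], [0.56, [0.03, 0.03, 0.48], [0, 0, 0.0]]]
```

{"api": "play_rows", "payload": {
  "series": [
    [0.56,[0.01,0.03,0.64],[0,0,0]],
    [0.56,[0.01,0.03,0.64],[0,0,0]],
    [0.56,[0,0,0.5],[0,0,0]],
    [0.56,[0,0,0.13],[0,0,0]],
    [0.4,[0,0,0],[0,0,0]],
    [0.25,[0,0,0],[0,0,0]],
    [0.25,[0,0,0],[0,0,0]],
    [0.25,[0,0,0],[0,0,0]]
  ],
  "force": 20
}}

```text
t: 30.48
tool_pos: [0.4134, 0.315, 0.0085]
tool_rot: [0.679, 3.066, 0.001]
contact_force: [-0.3, 0.1, -2.3]
opening: 0.0337
grip_force: 19.9
```

Run:
```python
from h import *
t=tr(*KT,-.022,-.035);p,M=now();o=ctrl.get_obs();print(t,o['opening'],o['grip_force'],o['contact_force'])
plan([(p[0],p[1],.15,155,4),(.45,0,.16,172,8),(t[0],t[1],.14,172,8),(t[0],t[1],.08,172,2)],.25)
```

```text
(np.float64(0.39384304395408315), np.float64(-0.3450975741848335)) 0.0336526797526826 19.92639740696177 [-0.25968696  0.06806707 -2.29328898]
from [0.4134 0.315  0.0085] psi 155.0 tilt 0.07
[[0.25, [0.0, 0.0, -0.71], [0, 0, 0.0]], [0.25, [0.0, 0.0, -0.71], [0, 0, 0.0]], [0.25, [0.0, 0.0, -0.7], [0, 0, 0.0]], [0.25, [0.0, 0.0, -0.71], [0, 0, 0.0]], [0.25, [-0.42, -0.68, -0.03], [0, 0, -0.27]], [0.25, [-0.39, -0.69, -0.02], [0, 0, -0.26]], [0.25, [-0.36, -0.7, -0.03], [0, 0, -0.27]], [0.25, [-0.34, -0.72, -0.02], [0, 0, -0.26]]]
[[0.25, [-0.31, -0.73, -0.03], [0, 0, -0.27]], [0.25, [-0.28, -0.74, -0.02], [0, 0, -0.26]], [0.25, [-0.26, -0.75, -0.03], [0, 0, -0.27]], [0.25, [-0.23, -0.76, -0.02], [0, 0, -0.26]], [0.25, [0.02, -0.87, 0.05], [0, 0, -0.0]], [0.25, [0.02, -0.88, 0.05], [0, 0, -0.0]], [0.25, [0.02, -0.87, 0.05], [0, 0, -0.0]], [0.25, [0.02, -0.87, 0.05], [0, 0, -0.0]]]
[[0.25, [0.01, -0.88, 0.05], [0, 0, -0.0]], [0.25, [0.02, -0.87, 0.05], [0, 0, -0.0]], [0.25, [0.02, -0.87, 0.05], [0, 0, -0.0]], [0.25, [0.02, -0.88, 0.05], [0, 0, -0.0]], [0.25, [0.0, 0.0, 0.6], [0, 0, -0.0]], [0.25, [0.0, 0.0, 0.6], [0, 0, -0.0]]]
```

{"api": "play_rows", "payload": {
  "series": [
    [0.25,[0.0,0.0,-0.4],[0,0,0.0]],
    [0.25,[0.0,0.0,-0.75],[0,0,0.0]],
    [0.25,[0.0,0.0,-0.84],[0,0,0.0]],
    [0.25,[0.0,0.0,-0.84],[0,0,0.0]],
    [0.25,[-0.42,-0.68,-0.03],[0,0,-0.27]],
    [0.25,[-0.39,-0.69,-0.02],[0,0,-0.26]],
    [0.25,[-0.36,-0.7,-0.03],[0,0,-0.27]],
    [0.25,[-0.34,-0.72,-0.02],[0,0,-0.26]]
  ]
}}

```text
t: 31.48
tool_pos: [0.4314, 0.156, 0.1547]
tool_rot: [0.448, 3.109, 0.0]
contact_force: [-0.1, 0.8, 0.0]
opening: 0.0333
grip_force: 20.0
```

{"api": "play_rows", "payload": {
  "series": [
    [0.25,[-0.31,-0.73,-0.03],[0,0,-0.27]],
    [0.25,[-0.28,-0.74,-0.02],[0,0,-0.26]],
    [0.25,[-0.26,-0.75,-0.03],[0,0,-0.27]],
    [0.25,[-0.23,-0.76,-0.02],[0,0,-0.26]],
    [0.25,[0.02,-0.87,0.05],[0,0,0]],
    [0.25,[0.02,-0.88,0.05],[0,0,0]],
    [0.25,[0.02,-0.87,0.05],[0,0,0]],
    [0.25,[0.02,-0.87,0.05],[0,0,0]]
  ]
}}

```text
t: 32.48
tool_pos: [0.4209, -0.1741, 0.1496]
tool_rot: [0.22, 3.133, -0.001]
contact_force: [1.1, 0.9, -0.9]
opening: 0.034
grip_force: 20.0
```

{"api": "play_rows", "payload": {
  "series": [
    [0.25,[0.01,-0.88,0.05],[0,0,0]],
    [0.25,[0.02,-0.87,0.05],[0,0,0]],
    [0.25,[0.02,-0.87,0.05],[0,0,0]],
    [0.25,[0.02,-0.88,0.05],[0,0,0]],
    [0.25,[0,0,0.5],[0,0,0]],
    [0.25,[0,0,0.5],[0,0,0]],
    [0.25,[0,0,0],[0,0,0]],
    [0.25,[0,0,0],[0,0,0]]
  ]
}}

```text
t: 33.48
tool_pos: [0.3939, -0.3458, 0.0903]
tool_rot: [0.219, 3.133, -0.002]
contact_force: [0.3, -0.2, 0.2]
opening: 0.0334
grip_force: 20.1
```

Run:
```python
from h import *
t=tr(*KT,-.022,-.035);o=ctrl.get_obs();print(t,o['opening'],o['grip_force'],o['contact_force'])
plan([(t[0],t[1],.0135,172,3)],.25)
shot('wrist','w5')
```

```text
(np.float64(0.39384304395408315), np.float64(-0.3450975741848335)) 0.03340912941340844 20.08672830183059 [ 0.26716953 -0.24026413  0.24174384]
from [ 0.3939 -0.3458  0.0903] psi 172.0 tilt 0.08
[[0.25, [0.0, 0.0, 0.51], [0, 0, -0.0]], [0.25, [0.0, 0.01, 0.51], [0, 0, -0.0]], [0.25, [0.0, 0.0, 0.52], [0, 0, -0.0]]]
```

View pics/w5.png

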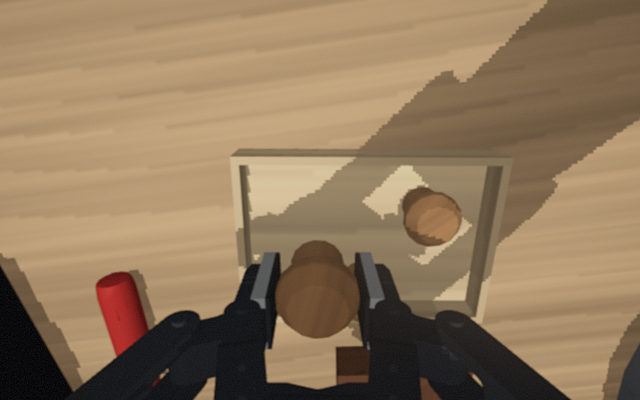

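The wrist view shows knob A standing in the tray at (432,218), with knob B held upright over its free side. I'll lower it.

{"api": "play_rows", "payload": {
  "series": [
    [0.25,[0,0,0.5],[0,0,0]],
    [0.25,[0,0.01,0.5],[0,0,0]],
    [0.25,[0,0,0.35],[0,0,0]],
    [0.25,[0,0,0.15],[0,0,0]],
    [0.25,[0,0,0.03],[0,0,0]],
    [0.25,[0,0,0],[0,0,0]],
    [0.25,[0,0,0],[0,0,0]]
  ]
}}

```text
t: 34.4
tool_pos: [0.394, -0.3455, 0.0136]
tool_rot: [0.219, 3.133, -0.002]
contact_force: [-0.5, 0.4, 0.1]
opening: 0.0337
grip_force: 20.1
```

Release, lift, and move clear to the robot's left for a final check.

{"api": "play_rows", "payload": {
  "series": [
    [0.25,[0,0,0.01],[0,0,0]],
    [0.42,[0,0,0],[0,0,0]],
    [0.52,[0,0,0],[0,0,0]],
    [0.52,[0,0,0],[0,0,0]],
    [0.52,[0,0,-0.5],[0,0,0]],
    [0.52,[0,0,-1],[0,0,0]],
    [0.52,[0,0,-1],[0,0,0]],
    [0.52,[0,0,-1],[0,0,0]]
  ]
}}

```text
t: 35.4
tool_pos: [0.3934, -0.3447, 0.1888]
tool_rot: [-0.219, -3.134, -0.0]
contact_force: [1.0, -0.6, 0.3]
opening: 0.0446
grip_force: 0.0
```

{"api": "play_rows", "payload": {
  "series": [
    [0.6,[0.4,0.9,0],[0,0,0]],
    [0.6,[0.4,0.9,0],[0,0,0]],
    [0.6,[0.4,0.9,0],[0,0,0]],
    [0.6,[0.4,0.9,0],[0,0,0]],
    [0.6,[0,0,0],[0,0,0]],
    [0.6,[0,0,0],[0,0,0]],
    [0.6,[0,0,0],[0,0,0]]
  ]
}}

```text
t: 36.28
tool_pos: [0.3396, -0.1564, 0.1874]
tool_rot: [-0.221, -3.134, 0.0]
contact_force: [0.4, -0.5, -0.1]
opening: 0.0513
grip_force: 0.0
```

Run:
```python
from h import *
print(ctrl.get_obs()['tool_pos'],ctrl.get_obs()['dq'].round(3))
a,_=shot('top','top2');b,_=shot('scene','sc2')
A=cv2.resize(a[105:275,180:500],(800,425),interpolation=cv2.INTER_CUBIC)
cv2.imwrite('pics/f1.png',A);cv2.imwrite('pics/f2.png',cv2.resize(b[140:320,110:510],(800,360),interpolation=cv2.INTER_CUBIC))
```

```text
[ 0.33963762 -0.15639845  0.18744966] [-0.003  0.007 -0.001  0.001  0.004  0.001]
```

View pics/f1.png

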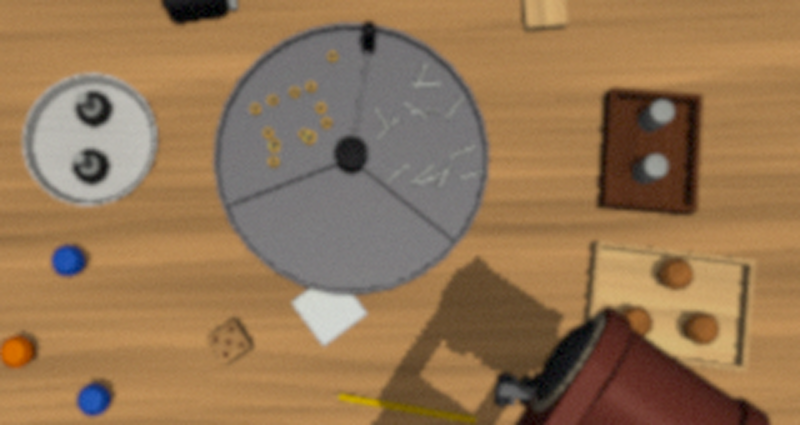

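View pics/f2.png

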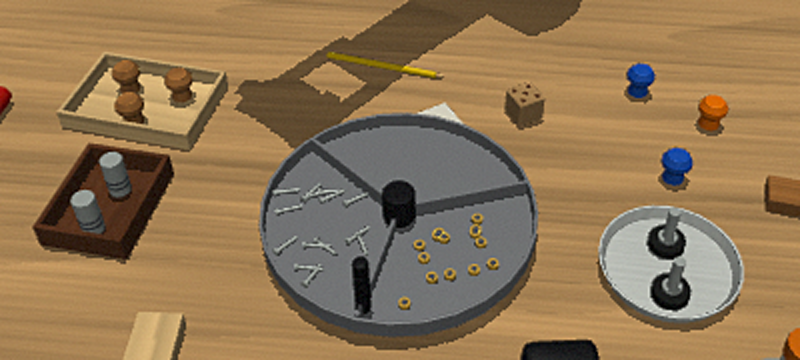

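The final top and scene views show both knobs, the dog and the foot upright in their trays. The post is at the back, in line with the pointer tip (323,345), the hub (351,154) and the post (368,38). The arm touches nothing, so I'm handing in.

```bash
python3 -c "
from station import ctrl
print(ctrl.finish_job())"
```

```text
the job is handed in; nothing more can be done
None
```

The carousel's loaded compartment was turned to the pointer, both knobs, the bench dog and the levelling foot were seen standing upright in their trays before hand-in, and the job was handed in at about 36 s; no verdict was returned.

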